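Clip the scraper to the bench's tether eye

ROBOT

A 6-joint arm with a two-finger parallel gripper is mounted at the origin on the work surface. World frame = base frame: x ahead of the robot, y to its left, z up, the work surface at z = 0. Lengths are in m, angles in rad, forces in N, time in s.
With the tool pointing down it reaches from about 0.35 to 0.775 m from the base axis. Payload 5.5 kg.
Tool frame: the origin (TCP) lies midway between the tips of the shut fingers; the grasp point (between the pads) lies grip_point_offset behind it (grip_point_offset is the distance from the TCP to the grasp point, in m); z points along the fingers, y is the direction in which the jaws open and shut (so a half turn about z gives the same grasp; the last joint's range is limited). The gripper opens to 85 mm and grips with 20 to 120 N. Pads are 22 mm wide; open, the fingers measure 114 mm over their backs; the gripper's body (76 mm by 85 mm) begins 54 mm behind the grasp point. The pads swing forward as they close: fully open they stand 13 mm farther back than shut.
Start: joints at [-1.447, 0.313, 0.046, 1.304, 0, 1.431], TCP at [0.15, -0.555, 0.231] pointing down, gripper open.
Joint ranges: [-2.76, 2.76], [-0.86, 1.69], [-1.03, 1.26], [-2.2, 2.34], [-1.47, 1.5], [-3.14, 3.14]. Speed limits (rad/s): [2.57, 2.57, 3.14, 3.14, 3.14, 3.14].

INTERFACE

Orientations are given as a unit quaternion [w, x, y, z].
In Python, from workcell import * gives the robot as it stands.
- The arm moves only by the tool send_rows, never from a script. Its argument "series" is one flat list of numbers, 7 for each row, row after row: the shift along the tool's x, y, z in cm, then the turn, a rotation vector about the tool's x, y, z in degrees, then the opening, from 0 (shut) to 1 (fully open). A call has 1 to 10 rows; each row is the pose to reach, as a shift and turn from the pose commanded when the call began, along the tool's axes at that moment; what a row does not reach only later rows make up. A row lasts 1/12 s, in which the tool goes at most 41.7 mm and 7.16 degrees, less where a joint would pass 70% of its speed; a pose out of reach is approached as far as the arm can. A call with a gripper value outside its range is refused whole. The fingers move at their own pace and stop on an object; "newtons" is the grip in N (left out, the last holds). Time passes only in rows, so rows that repeat a pose let the fingers close. It gives the time, the measured TCP pose, the force and the opening at its end, in the units of the state.
- get_state(): the state, without advancing time (a new reading comes with each control period).
- read_camera(name): name is "scene" or "top"; returns the picture (420x560x3 uint8, blue, green, red); there is no depth.
- camera_info(name): a dict with "K" (3x3 intrinsics, pixels), "xyz" and "attitude" of the camera in the world. Camera axes: x right, y down, z forward; pixel columns grow to the right and rows downward; lengths in m; the calibration is good to about 2 mm. A picture is of the moment at which its call begins. camera_info takes no time and is no camera call.
- hand_in(): hands the job in, once; it reports no verdict.
Trained networks look in the newest picture that a camera, given by its name, has taken for a name from the list of things; names that differ only in an ending like _2 or _b are one class to them, and where a whole thing is asked for, a point or a joint stands for the part that bears it (a point fixed in the world has none). Each returns a list of dicts, best first, with "p" (0 to 1); they miss things now and then, are a little off and sometimes report something else, mostly with a low value. They report only what shows in the picture. A call takes as long as a camera call. They do not tell look-alikes from the thing itself.
- silhouettes(camera, label): "pixels" (420x560 bool, what is visible of it) and "box" ([left, top, width, height] in pixels, round what is visible of it).
The state is a dict: "clock": time; "joint_pos": joint angles; "qvel": joint speeds; "tau": joint torques, N m; "tcp_pos": TCP position; "orientation": TCP orientation; "wrist_force": force on the tool from outside, world axes, zero at the start; "ft_torque": the same for the moment, N m; "finger_gap": finger opening in m.
Only numpy, scipy, OpenCV 4.12 (cv2) and the standard library are available. Lean on these libraries where they do the work, as an engineer would, in place of code of your own. Each camera call takes 0.05 s, during which the arm holds its last target. There are 200 camera calls.

TASK

Clip the green-handled scraper to the yellow tether eye on the bench: press its snap hook onto the eye's front leg (the one nearer the robot) until the leg has passed the orange gate and the gate has sprung shut behind it. Then tug the scraper back steadily so that the leg pulls against the shut gate, with about 12 N for half a second, to prove it holds, and leave the scraper lying flat on the bench, clipped and let go. Press and tug gently, never with more than about 25 N on the eye, and leave the file and the other tools where they are.

Things in the scene. Friction and masses are not known exactly. Their poses are not given: they have to be found in the camera images.
- scraper: Loose hand scraper, about 0.3 kg, lying flat (all in mm). Origin: centre of the handle's underside; x runs along the tool to the hook, y to its left, z up. Green handle x -45 to 45, 26 wide in y, 30 high; blade behind to x = -119, snap hook in front
- grip (a point): Middle of the handle, 20 mm above its underside: grip here across y, from above; axes as the scraper's
- hook: Steel snap hook on the handle's front end: a fork 56 wide open to +x, at z 8 to 20. Axes as the scraper's; origin at the middle of the crotch (bottom of the fork's inside), level with the handle's underside. Arms' inner faces at y = -19 and 19. Its worn shank has over a centimetre of lengthwise play in the handle: about 2 N shifts it in or out, and it stays where it was left
- mouth (a point): Best way in for the leg's centre: hook x = 45 (line of the gate), y = 5 (give or take 3), z = 14. The left arm ends at x = 57 in a nose lip (inner edge y = 14), the right arm at x = 50. The gate springs back once the leg's centre is in to about x = 14; the crotch stops it hard at x = 5. Tugged back, it lies at about x = 37, against the gate's inner side
- gate (a joint): Orange gate, a 6 mm bar across the mouth from its hinge (hook x 45, y -21) to its tip (y 18) behind the lip. Angle in rad: 0 = shut against its stop, up to 1.35 = swung into the hook; it opens only inwards and a spring closes it. Pushing the hook over the leg takes about 4 to 9 N; beyond that the force rises only when the leg meets the crotch
- eye: Tether eye bolted fast to the bench: a yellow staple of 10 mm round rod, 57 high, on a grey plate 5 thick, 50 wide, x -22 to 82. Origin: bench level, on the axis of the front leg; x points to the rear leg (60 mm on), z up. Push the hook along this x (give or take 0.2 rad), the scraper's underside 3 to 15 mm above the bench, so that the front leg goes in
- eye_bar (a point): Point on the axis of the eye's front leg, 20 mm above the bench; axes as the eye's
- file: Loose flat file with a blue handle, 230 mm long, 26 wide, 26 high, a bystander: its place and the scraper's can be swapped (left or right of the eye). Origin about its middle, underside; x towards the blade's tip
- brush: Loose wire brush with wooden back, bristles up, 210 x 30 x 31, a bystander beyond the eye; origin under its middle
- block: Loose steel block with a hole, 60 x 45 x 30, a bystander beyond the eye; origin under its middle
- drill: Loose large twist drill, 190 long, 18 thick, a bystander beyond the eye; origin under its middle
- square: Loose try square, stock 100 x 20 x 16 with a 120 mm blade, a bystander on the left; origin under the stock
Things that resemble listed ones, but are neither listed nor needed, are in the scene too. Of the things that look like the eye, the middle-sized one is meant.

How it is judged:
By the outcome, as a careful person would: the job done as asked, in the order asked, and still so for the second after the job is handed in, with the robot touching nothing.
It also fails if it takes over 54 s, if anything falls off the work surface, if the arm or the gripper's body presses on something with over 40 N, if the wrist force passes 120 N, or if a joint passes its speed limit or range.

## Working session

There is one attempt and no reset: what is moved stays moved. The work goes in short steps, Python scripts to look and compute and a tool call to move; the robot and the scene stay as the last step left them, time stands still between calls to the robot, and variables do not carry over. Pictures are saved under pics/ and viewed, about 8 in all and at most 12, crops included, and the job is handed in when it is done.

Besides the shell and the picture viewer there is one more tool, called after "Emit:" by a JSON object that holds its "fn" and its "kwargs". send_rows: Moves the arm, as the interface text tells. Its arguments: {"type":"object","properties":{"series":{"type":"array"},"newtons":{"type":"number"}},"required":["series"]}

```bash
mkdir -p pics; ls; python3 - <<'E'
from workcell import *
import cv2,numpy as np
s=get_state();print(s)
for c in("scene","top"):
    print(camera_info(c)); cv2.imwrite(f"pics/{c}0.png",read_camera(c))
    for l in("scraper","hook","eye","file","gate"):
        for d in silhouettes(c,l)[:4]: 
            ys,xs=np.nonzero(d["pixels"]);print(c,l,round(d["p"],2),d["box"],xs.mean().round(1),ys.mean().round(1))
E
```

```text
pics
{'clock': 0.0, 'joint_pos': array([-1.44660708e+00,  3.13991423e-01,  4.49674957e-02,  1.30361071e+00,
        8.38486034e-06,  1.43117291e+00]), 'qvel': array([ 4.60851765e-04,  9.50540727e-04,  1.36480978e-03,  3.63155748e-04,
        1.22046538e-03, -9.21425231e-05]), 'tau': array([ 3.88572507e-04, -4.80627680e+01,  2.98534799e+01,  1.92879571e-02,
       -1.02669644e-04,  7.12451325e-06]), 'tcp_pos': array([ 0.14985383, -0.55458993,  0.23040929]), 'orientation': array([-9.19094090e-04,  9.91312548e-01,  1.31524094e-01,  1.12854213e-05]), 'wrist_force': array([-0.02709681,  0.03574177,  0.04495545]), 'ft_torque': array([ 0.0410886 , -0.00390402, -0.02587057]), 'finger_gap': 0.08522751151905167}
{'K': array([[384.04571789,   0.        , 281.61323625],
       [  0.        , 384.04571789, 206.87513587],
       [  0.        ,   0.        ,   1.        ]]), 'xyz': array([ 1.14557216, -0.30053582,  0.96783953]), 'attitude': array([-0.26786535,  0.85409737,  0.42496953, -0.13478403])}
scene scraper 0.82 [282.0, 132.4, 49.2, 55.7] 304.1 160.1
scene hook 0.64 [307.9, 168.9, 23.1, 17.3] 316.5 175.6
scene eye 0.83 [188.3, 209.5, 45.4, 45.6] 210.1 233.3
scene eye 0.59 [345.0, 191.8, 21.3, 19.6] 355.6 200.2
scene eye 0.57 [251.7, 212.8, 38.4, 34.4] 269.2 229.0
scene file 0.7 [130.8, 218.5, 31.3, 71.4] 145.4 250.4
{'K': array([[521.2894628 ,   0.        , 276.01957854],
       [  0.        , 521.2894628 , 208.94315379],
       [  0.        ,   0.        ,   1.        ]]), 'xyz': array([0.45466824, 0.08351528, 1.50708753]), 'attitude': array([-0.04284441,  0.70910779, -0.70234265,  0.04522511])}
top scraper 0.71 [205.3, 209.0, 18.1, 92.1] 209.0 247.7
top hook 0.69 [201.0, 214.4, 21.2, 25.6] 210.1 226.6
top eye 0.91 [283.8, 189.7, 18.6, 32.8] 293.9 206.4
top eye 0.69 [195.1, 168.3, 11.8, 23.5] 201.3 178.2
top eye 0.63 [334.6, 211.2, 23.2, 55.0] 345.2 238.9
top file 0.7 [397.3, 218.3, 19.1, 75.7] 407.1 258.2
```

```bash
python3 - <<'E'
import cv2,numpy as np
t=cv2.imread("pics/top0.png");s=cv2.imread("pics/scene0.png")
a=cv2.resize(t[150:310,170:430],None,fx=3,fy=3,interpolation=cv2.INTER_CUBIC)
cv2.imwrite("pics/c1.png",a)
cv2.imwrite("pics/c2.png",cv2.resize(s[110:310,120:390],None,fx=2.9,fy=2.9,interpolation=cv2.INTER_CUBIC))
E
```

```text
(no output)
```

View pics/c1.png

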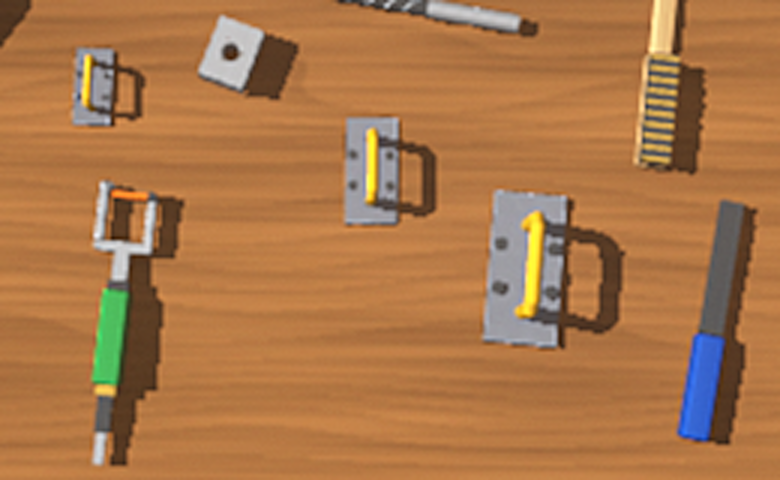

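View pics/c2.png

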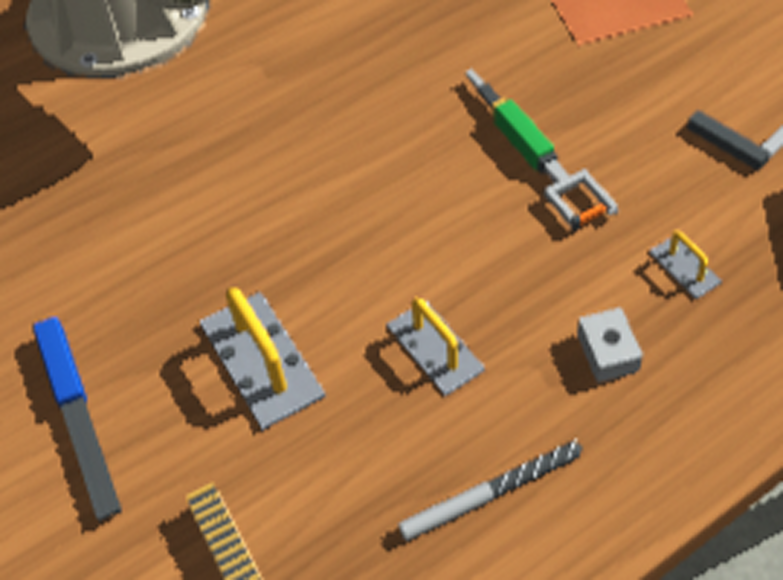

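Three eyes show in the top picture: small (201,178), middle (294,206), large (345,239). The one at (294,206) is the middle-sized, with a plate about 106/3 px ≈ 104 mm long, which fits the description. The enlarged crop confirms it. The scraper (green, 207,262) lies left of it and its hook points away from the robot.

```bash
cat > h.py <<'E'
from workcell import *
import cv2,numpy as np
from scipy.spatial.transform import Rotation as R
def cam(c):
    i=camera_info(c);q=i["attitude"];return i["K"],R.from_quat([*q[1:],q[0]]).as_matrix(),i["xyz"]
def ray(c,uv,z):
    K,M,o=cam(c);d=M@np.linalg.solve(K,[uv[0],uv[1],1]);return o+d*(z-o[2])/d[2]
def proj(c,p):
    K,M,o=cam(c);v=K@(M.T@(np.asarray(p)-o));return v[:2]/v[2]
def mask(im,kind):
    h=cv2.cvtColor(im,cv2.COLOR_BGR2HSV);r={"green":((45,90,40),(80,255,255)),"yellow":((20,170,120),(32,255,255)),"orange":((5,215,150),(14,255,255)),"grey":((90,10,90),(140,75,255))}[kind]
    return cv2.inRange(h,*[np.array(x) for x in r])
def blob(m,roi):
    z=np.zeros_like(m);x,y,w,hh=roi;z[y:y+hh,x:x+w]=m[y:y+hh,x:x+w];ys,xs=np.nonzero(z);return np.c_[xs,ys].astype(float)
def axis(P): # centre & yaw of xy points
    (c,(w,h),a)=cv2.minAreaRect(P[:,:2].astype(np.float32)*1000)
    v=np.linalg.svd(P[:,:2]-P[:,:2].mean(0))[2][0];v=v*np.sign(v[0]);return np.round(P[:,:2].mean(0),4),np.round(np.array(c)/1000,4),np.round([w,h],1),round(float(np.arctan2(v[1],v[0])),3)
E
python3 - <<'E'
from h import *
t=cv2.imread("pics/top0.png");s=cv2.imread("pics/scene0.png")
for nm,c,im,k,roi,z in[("handle","top",t,"green",(190,230,40,60),.025),("bar","top",t,"yellow",(280,185,30,40),.055),("plate","top",t,"grey",(280,183,30,45),.005),("gate","top",t,"orange",(195,205,35,20),.02),
  ("handle","scene",s,"green",(280,130,50,50),.02),("gate","scene",s,"orange",(300,170,40,25),.014),("bar","scene",s,"yellow",(255,205,30,40),.055)]:
    P=blob(mask(im,k),roi);print(nm,c,len(P),P.mean(0).round(1),*axis(np.array([ray(c,p,z) for p in P])))
print(ray("top",(280,200),0),t[170:172,201:206].tolist()[0],t[210,287],t[214,205])
E
```

```text
handle top 285 [206.5 261.8] [0.4878 0.2744] [0.4882 0.2744] [25.5 88.7] -0.095
bar top 49 [293.5 205.2] [0.6476 0.0305] [0.6483 0.0305] [ 5.5 68.2] -0.007
plate top 285 [292.6 206.7] [0.6501 0.0313] [0.6493 0.027 ] [99.7 46.7] -0.013
gate top 3 [210.7 215. ] [0.6216 0.2667] [0.6206 0.2631] [29.3  2.3] 1.416
handle scene 231 [299.7 155.5] [0.4864 0.269 ] [0.4871 0.269 ] [ 37.9 101.2] -0.184
gate scene 9 [323.8 183.2] [0.6208 0.2597] [0.6204 0.2597] [23.1  3.3] 1.463
bar scene 70 [270.1 221.7] [0.6567 0.0247] [0.6623 0.0215] [18. 83.] -0.06
[0.6699296  0.06793965 0.        ] [[29, 67, 93], [89, 101, 113], [123, 115, 119], [118, 113, 117], [146, 140, 142]] [118 116 120] [162 157 154]
```

```bash
cat >> h.py <<'E'
def mv(p,yaw):
    s=get_state();q=s["orientation"];A=R.from_quat([*q[1:],q[0]]);B=R.from_euler("z",yaw)*R.from_matrix(np.diag([1,-1,-1.]))
    print(np.round(A.inv().apply(np.asarray(p)-s["tcp_pos"])*100,2),np.round((A.inv()*B).as_rotvec(degrees=True),2))
E
python3 - <<'E'
from h import *
print(grip_point_offset)
mv((.5,-.2,.23),np.pi-.095);mv((.488,.2735,.15),np.pi-.095)
E
```

```text
0.0187
[ 43.06 -25.16   0.13] [ 0.0000e+00  1.0000e-02 -1.5944e+02]
[ 54.24 -71.18   8.13] [ 0.0000e+00  1.0000e-02 -1.5944e+02]
```

Emit:
{"fn": "send_rows", "kwargs": {"series": [43, -25.2, 0, 0, 0, -60, 1, 43, -25.2, 0, 0, 0, -60, 1, 43, -25.2, 0, 0, 0, -60, 1, 43, -25.2, 0, 0, 0, -60, 1, 43, -25.2, 0, 0, 0, -60, 1, 43, -25.2, 0, 0, 0, -60, 1, 43, -25.2, 0, 0, 0, -60, 1, 43, -25.2, 0, 0, 0, -60, 1, 43, -25.2, 0, 0, 0, -70, 1, 43, -25.2, 0, 0, 0, -70, 1]}}

```text
clock: 1.43
tcp_pos: [0.4432, -0.2564, 0.2317]
orientation: [0.0, 0.735, 0.678, 0.0]
wrist_force: [0.7, -1.5, 0.0]
finger_gap: 0.0854
```

```bash
python3 - <<'E'
from h import *
s=get_state();print(s["clock"],s["tcp_pos"],s["joint_pos"])
mv((.488,.2735,.12),np.pi-.095)
E
```

```text
1.4333 [ 0.4431861  -0.25635691  0.23167237] [-6.81234868e-01  1.90145805e-01 -1.14968560e-01  1.26472803e+00
 -1.30823418e-04  9.68938758e-01]
[53.18  0.26 11.13] [ 0.00e+00  6.00e-02 -8.91e+01]
```

Emit:
{"fn": "send_rows", "kwargs": {"series": [53.2, 0.3, 3, 0, 0, -89, 1, 53.2, 0.3, 3, 0, 0, -89, 1, 53.2, 0.3, 3, 0, 0, -89, 1, 53.2, 0.3, 3, 0, 0, -89, 1, 53.2, 0.3, 3, 0, 0, -89, 1, 53.2, 0.3, 3, 0, 0, -89, 1, 53.2, 0.3, 3, 0, 0, -89, 1, 53.2, 0.3, 3, 0, 0, -89, 1, 53.2, 0.3, 3, 0, 0, -89, 1, 53.2, 0.3, 3, 0, 0, -89, 1]}}

```text
clock: 2.27
tcp_pos: [0.4796, 0.1584, 0.2081]
orientation: [0.0, 0.199, 0.98, 0.0]
wrist_force: [1.2, -0.7, -0.3]
finger_gap: 0.0855
```

```bash
python3 - <<'E'
from h import *
mv((.488,.2735,.12),np.pi-.095)
E
```

```text
[ 3.72 10.92  8.81] [ 1.000e-02  6.000e-02 -1.746e+01]
```

Emit:
{"fn": "send_rows", "kwargs": {"series": [3.7, 10.9, 8.8, 0, 0, -17.5, 1, 3.7, 10.9, 8.8, 0, 0, -17.5, 1, 3.7, 10.9, 8.8, 0, 0, -17.5, 1, 3.7, 10.9, 8.8, 0, 0, -17.5, 1, 3.7, 10.9, 8.8, 0, 0, -17.5, 1, 3.7, 10.9, 8.8, 0, 0, -17.5, 1, 3.7, 10.9, 8.8, 0, 0, -17.5, 1]}}

```text
clock: 2.85
tcp_pos: [0.4891, 0.2706, 0.1204]
orientation: [0.0, 0.05, 0.999, -0.0]
wrist_force: [-0.5, 0.2, 0.5]
finger_gap: 0.0853
```

```bash
python3 - <<'E'
from h import *
s=get_state();print(s["tcp_pos"],s["qvel"].round(3))
mv((.488,.2735,.004),np.pi-.095)
im=read_camera("top")
cv2.imwrite("pics/c3.png",np.vstack([cv2.resize(im[190:310,150:280],None,fx=4,fy=4)]))
E
```

```text
[0.48907612 0.27061624 0.12036989] [-0.021 -0.018  0.007  0.001  0.002 -0.   ]
[ 0.14  0.28 11.64] [-0.02  0.03 -0.33]
```

View pics/c3.png

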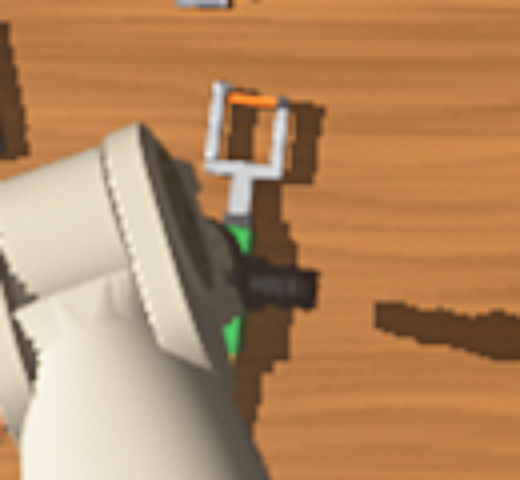

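The gripper stands over the green handle (crop 240,290), with the hook ahead of it. Next I go down and grip.

Emit:
{"fn": "send_rows", "kwargs": {"series": [0.1, 0.2, 3.5, 0, 0, -0.3, 1, 0.1, 0.2, 7, 0, 0, -0.3, 1, 0.1, 0.2, 9.5, 0, 0, -0.3, 1, 0.1, 0.2, 11, 0, 0, -0.3, 1, 0.1, 0.2, 11.6, 0, 0, -0.3, 1, 0.1, 0.2, 11.6, 0, 0, -0.3, 1, 0.1, 0.2, 11.6, 0, 0, -0.3, 1]}}

```text
clock: 3.48
tcp_pos: [0.4893, 0.2727, 0.0051]
orientation: [0.001, 0.048, 0.999, 0.0]
wrist_force: [0.2, -1.2, -0.0]
finger_gap: 0.0853
```

Emit:
{"fn": "send_rows", "kwargs": {"series": [0, 0, 0, 0, 0, 0, 0, 0, 0, 0, 0, 0, 0, 0, 0, 0, 0, 0, 0, 0, 0, 0, 0, 0, 0, 0, 0, 0, 0, 0, 0, 0, 0, 0, 0, 0, 0, 0, 0, 0, 0, 0, 0, 0, 0, 0, 0, 0, 0, 0, 0, 0, 0, 0, 0, 0, 0, 0, 0, 0, 0, 0, 0], "newtons": 70}}

```text
clock: 4.23
tcp_pos: [0.4886, 0.2735, 0.0046]
orientation: [0.001, 0.048, 0.999, 0.0]
wrist_force: [-1.9, 1.1, 5.9]
finger_gap: 0.0247
```

```bash
python3 - <<'E'
from h import *
mv((.445,.025,.0646),np.pi-.01);mv((.445,.025,.0146),np.pi-.01)
E
```

```text
[  1.97 -25.15  -6.03] [ 0.04  0.06 -4.88]
[  1.97 -25.15  -1.03] [ 0.04  0.06 -4.88]
```

Emit:
{"fn": "send_rows", "kwargs": {"series": [0, 0, -1, 0, 0, 0, 0, 0, 0, -2.5, 0, 0, 0, 0, 0, 0, -4, 0, 0, 0, 0, 0, 0, -5, 0, 0, 0, 0, 0, 0, -5, 0, 0, 0, 0]}}

```text
clock: 4.65
tcp_pos: [0.4893, 0.2736, 0.0559]
orientation: [0.001, 0.048, 0.999, 0.001]
wrist_force: [0.6, -1.1, -2.6]
finger_gap: 0.0248
```

Emit:
{"fn": "send_rows", "kwargs": {"series": [2, -3, 0, 0, 0, -1, 0, 2, -6, 0, 0, 0, -2, 0, 2, -9.5, 0, 0, 0, -3, 0, 2, -13, 0, 0, 0, -4.9, 0, 2, -16.5, 0, 0, 0, -4.9, 0, 2, -20, 0, 0, 0, -4.9, 0, 2, -23, 0, 0, 0, -4.9, 0, 2, -25.1, 0, 0, 0, -4.9, 0, 2, -25.1, 0, 0, 0, -4.9, 0, 2, -25.1, 0, 0, 0, -4.9, 0]}}

```text
clock: 5.48
tcp_pos: [0.4437, 0.0242, 0.0533]
orientation: [-0.001, 0.006, 1.0, 0.0]
wrist_force: [-0.4, 0.4, -3.2]
finger_gap: 0.025
```

```bash
python3 - <<'E'
from h import *
mv((.445,.025,.0126),np.pi-.01)
E
```

```text
[-0.14  0.08  4.07] [ 0.01 -0.06 -0.16]
```

Emit:
{"fn": "send_rows", "kwargs": {"series": [0, 0, 1.5, 0, 0, 0, 0, 0, 0, 3, 0, 0, 0, 0, 0, 0, 4.1, 0, 0, 0, 0, 0, 0, 4.1, 0, 0, 0, 0, 0, 0, 4.1, 0, 0, 0, 0]}}

```text
clock: 5.9
tcp_pos: [0.4433, 0.0262, 0.0122]
orientation: [-0.001, 0.004, 1.0, 0.0]
wrist_force: [0.0, 0.4, -2.7]
finger_gap: 0.0248
```

```bash
python3 - <<'E'
from h import *
s=get_state();print(s["tcp_pos"],s["wrist_force"])
for c,roi in(("top",(250,150,80,130)),("scene",(220,160,100,100))):
    im=read_camera(c);cv2.imwrite(f"pics/{c}1.png",im)
    x,y,w,h=roi
    a=cv2.resize(im[y:y+h,x:x+w],None,fx=4,fy=4,interpolation=cv2.INTER_CUBIC);cv2.imwrite(f"pics/d_{c}.png",a)
    P=blob(mask(im,"orange"),roi);print(c,len(P),P.mean(0),np.mean([ray(c,p,.022) for p in P],0) if len(P) else 0)
a=cv2.imread("pics/d_top.png");b=cv2.imread("pics/d_scene.png");o=np.zeros((max(a.shape[0],b.shape[0]),a.shape[1]+b.shape[1],3),np.uint8);o[:a.shape[0],:a.shape[1]]=a;o[:b.shape[0],a.shape[1]:]=b;cv2.imwrite("pics/d.png",o)
E
```

```text
[0.44329389 0.02615916 0.01215541] [ 0.03971391  0.41730728 -2.7181652 ]
top 0 [nan nan] 0
scene 13 [254.23076923 210.53846154] [0.57879572 0.02190308 0.022     ]<stdin>:7: RuntimeWarning: Mean of empty slice.
  ret = um.true_divide(
```

View pics/d.png

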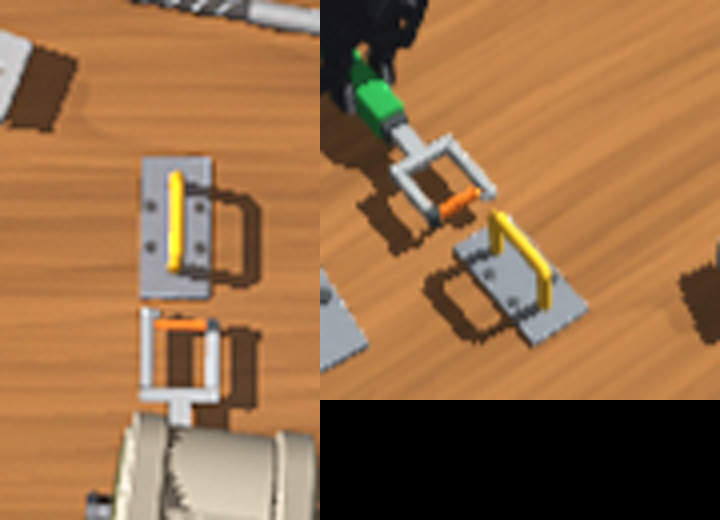

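Top crop: the hook's arms are at u 141–219, the gate at v 325 and the yellow staple at u 175, v 170–272. The hook lines up with the middle-sized eye. I'll check the offset numerically.

```bash
python3 - <<'E'
from h import *
f=lambda u,v,z:ray("top",(250+(u-1.5)/4,150+(v-1.5)/4),z).round(4)
print("hookL",f(141,312,.026),f(141,390,.026),"R",f(219,322,.026),f(219,390,.026),"gate",f(180,325,.026),"crotch",f(180,396,.026))
print("bar front end",f(175.5,272,.052),"rear",f(176,171,.052))
print("plate",f(141,157,.005),f(212,157,.005),f(212,298,.005),f(141,298,.005))
E
```

```text
hookL [0.5868 0.0536 0.026 ] [0.5313 0.0532 0.026 ] R [ 0.5802 -0.002   0.026 ] [ 0.5318 -0.0021  0.026 ] gate [0.5778 0.0258 0.026 ] crotch [0.5273 0.0256 0.026 ]
bar front end [0.6129 0.0302 0.052 ] rear [0.6846 0.0302 0.052 ]
plate [0.7021 0.054  0.005 ] [0.7027 0.0022 0.005 ] [0.5994 0.0019 0.005 ] [0.5989 0.0533 0.005 ]
```

Emit:
{"fn": "send_rows", "kwargs": {"series": [-1, -0.15, 0, 0, 0, 0, 0, -2, -0.15, 0, 0, 0, 0, 0, -2.5, -0.15, 0, 0, 0, 0, 0, -2.8, -0.15, 0, 0, 0, 0, 0, -2.8, -0.15, 0, 0, 0, 0, 0]}}

```text
clock: 6.42
tcp_pos: [0.4739, 0.0232, 0.0131]
orientation: [0.001, 0.005, 1.0, -0.0]
wrist_force: [-0.1, -0.1, -3.5]
finger_gap: 0.0247
```

Emit:
{"fn": "send_rows", "kwargs": {"series": [-0.4, 0, 0, 0, 0, 0, 0, -0.8, 0, 0, 0, 0, 0, 0, -1.2, 0, 0, 0, 0, 0, 0, -1.6, 0, 0, 0, 0, 0, 0, -2, 0, 0, 0, 0, 0, 0]}}

```text
clock: 6.83
tcp_pos: [0.4913, 0.0232, 0.0124]
orientation: [-0.001, 0.005, 1.0, -0.0]
wrist_force: [-3.9, -0.3, -1.9]
finger_gap: 0.0251
```

```bash
python3 - <<'E'
from h import *
s=get_state();print(s["tcp_pos"],s["wrist_force"].round(2),s["ft_torque"].round(2))
im=read_camera("top");a=cv2.resize(im[160:260,250:340],None,fx=5,fy=5,interpolation=cv2.INTER_CUBIC)
b=read_camera("scene");b=cv2.resize(b[185:265,220:310],None,fx=5,fy=5,interpolation=cv2.INTER_CUBIC)
o=np.zeros((500,900,3),np.uint8);o[:,:450]=a;o[:400,450:]=b
cv2.imwrite("pics/e.png",cv2.resize(o,(800,444)))
E
```

```text
[0.49128015 0.02315476 0.01239844] [-3.95 -0.34 -1.92] [-0.04  0.81 -0.01]
```

View pics/e.png

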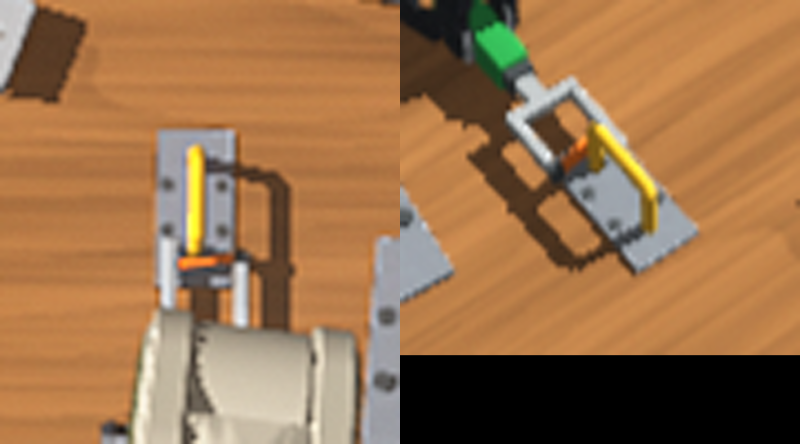

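The leg (top crop 195,245) has entered between the arms and is starting to push the orange gate (205,263), at about 4 N. I keep pressing.

Emit:
{"fn": "send_rows", "kwargs": {"series": [-0.3, 0, 0, 0, 0, 0, 0, -0.6, 0, 0, 0, 0, 0, 0, -0.9, 0, 0, 0, 0, 0, 0, -1.2, 0, 0, 0, 0, 0, 0, -1.5, 0, 0, 0, 0, 0, 0]}}

```text
clock: 7.35
tcp_pos: [0.5056, 0.0233, 0.0122]
orientation: [-0.002, 0.005, 1.0, 0.0]
wrist_force: [-5.6, 0.8, -3.0]
finger_gap: 0.0246
```

Emit:
{"fn": "send_rows", "kwargs": {"series": [-0.2, 0, 0, 0, 0, 0, 0, -0.4, 0, 0, 0, 0, 0, 0, -0.6, 0, 0, 0, 0, 0, 0, -0.8, 0, 0, 0, 0, 0, 0, -1, 0, 0, 0, 0, 0, 0]}}

```text
clock: 7.77
tcp_pos: [0.5158, 0.0228, 0.0122]
orientation: [-0.002, 0.005, 1.0, -0.0]
wrist_force: [-5.9, -0.3, -2.8]
finger_gap: 0.025
```

Emit:
{"fn": "send_rows", "kwargs": {"series": [-0.2, 0, 0, 0, 0, 0, 0, -0.4, 0, 0, 0, 0, 0, 0, -0.5, 0, 0, 0, 0, 0, 0, -0.5, 0, 0, 0, 0, 0, 0]}}

```text
clock: 8.1
tcp_pos: [0.5226, 0.0221, 0.0127]
orientation: [0.0, 0.005, 1.0, -0.001]
wrist_force: [-2.1, -3.8, -3.1]
finger_gap: 0.0249
```

```bash
python3 - <<'E'
from h import *
s=get_state();print(s["tcp_pos"],s["wrist_force"].round(2),s["ft_torque"].round(2))
im=read_camera("top");a=cv2.resize(im[160:260,250:340],None,fx=5,fy=5,interpolation=cv2.INTER_CUBIC)
b=read_camera("scene");b=cv2.resize(b[185:265,220:310],None,fx=5,fy=5,interpolation=cv2.INTER_CUBIC)
o=np.zeros((500,900,3),np.uint8);o[:,:450]=a;o[:400,450:]=b
cv2.imwrite("pics/f.png",cv2.resize(o,(800,444)))
E
```

```text
[0.52255995 0.02213383 0.01269599] [-2.14 -3.81 -3.14] [-0.74  0.71 -0.38]
```

View pics/f.png

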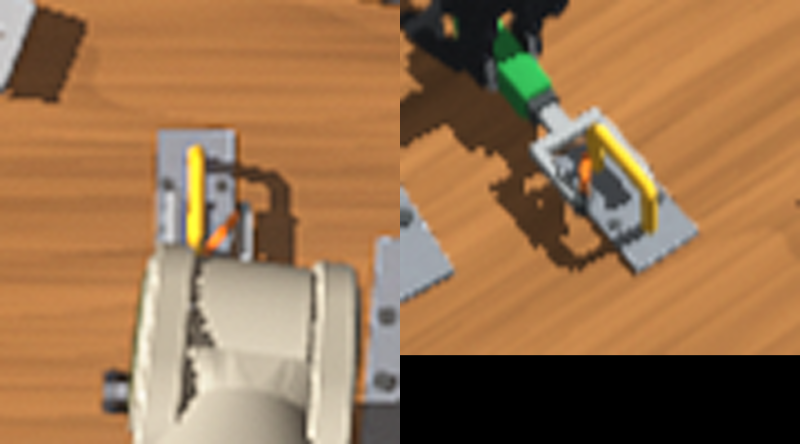

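The gate has swung in (top crop 222,230), with the leg past its line but the gate not yet sprung shut. I push on in small steps.

Emit:
{"fn": "send_rows", "kwargs": {"series": [-0.15, 0, 0, 0, 0, 0, 0, -0.3, 0, 0, 0, 0, 0, 0, -0.4, 0, 0, 0, 0, 0, 0, -0.4, 0, 0, 0, 0, 0, 0]}}

```text
clock: 8.53
tcp_pos: [0.5282, 0.0233, 0.0134]
orientation: [0.002, 0.005, 1.0, 0.001]
wrist_force: [0.1, 0.2, -2.6]
finger_gap: 0.0246
```

Emit:
{"fn": "send_rows", "kwargs": {"series": [-0.15, 0, 0, 0, 0, 0, 0, -0.3, 0, 0, 0, 0, 0, 0, -0.4, 0, 0, 0, 0, 0, 0, -0.4, 0, 0, 0, 0, 0, 0]}}

```text
clock: 8.87
tcp_pos: [0.5309, 0.0231, 0.013]
orientation: [0.0, 0.005, 1.0, 0.0]
wrist_force: [0.8, -1.0, -3.5]
finger_gap: 0.0249
```

```bash
python3 - <<'E'
from h import *
s=get_state();print(s["tcp_pos"],s["wrist_force"].round(2))
im=read_camera("top");a=cv2.resize(im[160:260,250:340],None,fx=5,fy=5,interpolation=cv2.INTER_CUBIC)
b=read_camera("scene");b=cv2.resize(b[185:265,220:310],None,fx=5,fy=5,interpolation=cv2.INTER_CUBIC)
o=np.zeros((500,900,3),np.uint8);o[:,:450]=a;o[:400,450:]=b
cv2.imwrite("pics/g.png",cv2.resize(o,(800,444)))
E
```

```text
[0.53089109 0.02309258 0.01298557] [ 0.8  -0.96 -3.48]
```

View pics/g.png

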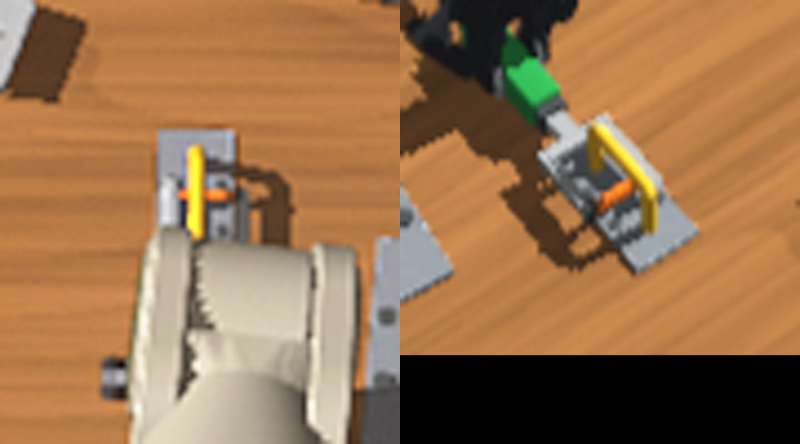

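The orange gate is straight across again (top crop 208,195), with the leg inside the hook. Next is the tug back.

Emit:
{"fn": "send_rows", "kwargs": {"series": [0.4, 0, 0, 0, 0, 0, 0, 0.8, 0, 0, 0, 0, 0, 0, 1.2, 0, 0, 0, 0, 0, 0, 1.6, 0, 0, 0, 0, 0, 0, 2, 0, 0, 0, 0, 0, 0, 2.2, 0, 0, 0, 0, 0, 0, 2.2, 0, 0, 0, 0, 0, 0]}}

```text
clock: 9.55
tcp_pos: [0.5074, 0.0231, 0.0128]
orientation: [-0.0, 0.005, 1.0, -0.0]
wrist_force: [0.1, 0.1, -2.7]
finger_gap: 0.0248
```

Emit:
{"fn": "send_rows", "kwargs": {"series": [0.2, 0, 0, 0, 0, 0, 0, 0.4, 0, 0, 0, 0, 0, 0, 0.6, 0, 0, 0, 0, 0, 0, 0.6, 0, 0, 0, 0, 0, 0]}}

```text
clock: 9.88
tcp_pos: [0.5023, 0.023, 0.0129]
orientation: [0.0, 0.005, 1.0, -0.0]
wrist_force: [0.1, 0.1, -3.2]
finger_gap: 0.0251
```

Emit:
{"fn": "send_rows", "kwargs": {"series": [0.15, 0, 0, 0, 0, 0, 0, 0.3, 0, 0, 0, 0, 0, 0, 0.4, 0, 0, 0, 0, 0, 0, 0.4, 0, 0, 0, 0, 0, 0]}}

```text
clock: 10.22
tcp_pos: [0.4984, 0.023, 0.0129]
orientation: [0.0, 0.005, 1.0, -0.0]
wrist_force: [1.8, 0.2, -3.5]
finger_gap: 0.0247
```

Emit:
{"fn": "send_rows", "kwargs": {"series": [0.15, 0, 0, 0, 0, 0, 0, 0.3, 0, 0, 0, 0, 0, 0, 0.4, 0, 0, 0, 0, 0, 0, 0.4, 0, 0, 0, 0, 0, 0]}}

```text
clock: 10.55
tcp_pos: [0.494, 0.0231, 0.0129]
orientation: [-0.0, 0.005, 1.0, -0.0]
wrist_force: [1.6, -1.1, -3.1]
finger_gap: 0.0248
```

Emit:
{"fn": "send_rows", "kwargs": {"series": [0.1, 0, 0, 0, 0, 0, 0, 0.2, 0, 0, 0, 0, 0, 0, 0.3, 0, 0, 0, 0, 0, 0, 0.3, 0, 0, 0, 0, 0, 0]}}

```text
clock: 10.88
tcp_pos: [0.491, 0.0231, 0.0128]
orientation: [-0.0, 0.005, 1.0, -0.0]
wrist_force: [2.5, -0.4, -1.3]
finger_gap: 0.025
```

Emit:
{"fn": "send_rows", "kwargs": {"series": [0.1, 0, 0, 0, 0, 0, 0, 0.2, 0, 0, 0, 0, 0, 0, 0.2, 0, 0, 0, 0, 0, 0]}}

```text
clock: 11.13
tcp_pos: [0.489, 0.0232, 0.0128]
orientation: [-0.0, 0.005, 1.0, -0.0]
wrist_force: [1.4, -0.5, -2.8]
finger_gap: 0.0249
```

Emit:
{"fn": "send_rows", "kwargs": {"series": [0.1, 0, 0, 0, 0, 0, 0, 0.2, 0, 0, 0, 0, 0, 0, 0.2, 0, 0, 0, 0, 0, 0]}}

```text
clock: 11.38
tcp_pos: [0.4885, 0.0231, 0.0131]
orientation: [0.001, 0.005, 1.0, -0.0]
wrist_force: [4.6, -0.3, -3.5]
finger_gap: 0.0249
```

Emit:
{"fn": "send_rows", "kwargs": {"series": [0.05, 0, 0, 0, 0, 0, 0, 0.1, 0, 0, 0, 0, 0, 0, 0.1, 0, 0, 0, 0, 0, 0]}}

```text
clock: 11.63
tcp_pos: [0.4884, 0.0231, 0.0133]
orientation: [0.002, 0.005, 1.0, -0.0]
wrist_force: [7.3, 0.2, -5.2]
finger_gap: 0.025
```

Emit:
{"fn": "send_rows", "kwargs": {"series": [0.05, 0, 0, 0, 0, 0, 0, 0.1, 0, 0, 0, 0, 0, 0, 0.1, 0, 0, 0, 0, 0, 0]}}

```text
clock: 11.88
tcp_pos: [0.4883, 0.0231, 0.0135]
orientation: [0.003, 0.005, 1.0, -0.0]
wrist_force: [8.6, 0.6, -6.6]
finger_gap: 0.0245
```

Emit:
{"fn": "send_rows", "kwargs": {"series": [0.1, 0, 0, 0, 0, 0, 0, 0.15, 0, 0, 0, 0, 0, 0, 0.15, 0, 0, 0, 0, 0, 0]}}

```text
clock: 12.13
tcp_pos: [0.4881, 0.023, 0.0137]
orientation: [0.004, 0.005, 1.0, -0.0]
wrist_force: [11.8, 1.9, -8.5]
finger_gap: 0.0247
```

Emit:
{"fn": "send_rows", "kwargs": {"series": [0.04, 0, 0, 0, 0, 0, 0, 0.04, 0, 0, 0, 0, 0, 0, 0.04, 0, 0, 0, 0, 0, 0, 0.04, 0, 0, 0, 0, 0, 0, 0.04, 0, 0, 0, 0, 0, 0, 0.04, 0, 0, 0, 0, 0, 0, 0.04, 0, 0, 0, 0, 0, 0, 0.04, 0, 0, 0, 0, 0, 0, 0.04, 0, 0, 0, 0, 0, 0, 0.04, 0, 0, 0, 0, 0, 0]}}

```text
clock: 12.97
tcp_pos: [0.4881, 0.023, 0.0138]
orientation: [0.004, 0.005, 1.0, -0.0]
wrist_force: [13.3, 0.4, -9.2]
finger_gap: 0.0248
```

Emit:
{"fn": "send_rows", "kwargs": {"series": [-0.3, 0, 0, 0, 0, 0, 0, -0.6, 0, 0, 0, 0, 0, 0, -0.9, 0, 0, 0, 0, 0, 0, -1.2, 0, 0, 0, 0, 0, 0, -1.2, 0, 0, 0, 0, 0, 0, -1.2, 0, 0, 0, 0, 0, 0]}}

```text
clock: 13.47
tcp_pos: [0.4948, 0.0232, 0.0125]
orientation: [-0.001, 0.005, 1.0, -0.0]
wrist_force: [-0.6, -0.2, -3.2]
finger_gap: 0.025
```

```bash
python3 - <<'E'
from h import *
s=get_state();print(s["tcp_pos"],s["wrist_force"].round(2),s["ft_torque"].round(2))
E
```

```text
[0.49483223 0.02317759 0.01253712] [-0.56 -0.15 -3.16] [-0.    0.12 -0.01]
```

Emit:
{"fn": "send_rows", "kwargs": {"series": [0, 0, 0.3, 0, 0, 0, 0, 0, 0, 0.5, 0, 0, 0, 0, 0, 0, 0.7, 0, 0, 0, 0, 0, 0, 0.7, 0, 0, 0, 0, 0, 0, 0.7, 0, 0, 0, 0]}}

```text
clock: 13.88
tcp_pos: [0.495, 0.0232, 0.0056]
orientation: [-0.0, 0.005, 1.0, -0.0]
wrist_force: [-0.9, -0.0, -3.7]
finger_gap: 0.0246
```

Emit:
{"fn": "send_rows", "kwargs": {"series": [0, 0, 0.08, 0, 0, 0, 0, 0, 0, 0.12, 0, 0, 0, 0, 0, 0, 0.12, 0, 0, 0, 0]}}

```text
clock: 14.13
tcp_pos: [0.4954, 0.0231, 0.0047]
orientation: [0.0, 0.005, 1.0, -0.0]
wrist_force: [-0.1, 0.5, -2.3]
finger_gap: 0.0252
```

Emit:
{"fn": "send_rows", "kwargs": {"series": [0, 0, 0, 0, 0, 0, 0.6, 0, 0, 0, 0, 0, 0, 0.6, 0, 0, 0, 0, 0, 0, 0.6, 0, 0, 0, 0, 0, 0, 0.6, 0, 0, 0, 0, 0, 0, 0.6, 0, 0, 0, 0, 0, 0, 0.6]}}

```text
clock: 14.63
tcp_pos: [0.4955, 0.0231, 0.0048]
orientation: [0.0, 0.005, 1.0, -0.0]
wrist_force: [0.5, 0.5, 0.5]
finger_gap: 0.0511
```

Emit:
{"fn": "send_rows", "kwargs": {"series": [0, 0, -1.5, 0, 0, 0, 0.6, 0, 0, -4, 0, 0, 0, 0.6, 0, 0, -7, 0, 0, 0, 0.6, 0, 0, -10, 0, 0, 0, 0.6, 2, 0, -13, 0, 0, 0, 0.6, 4, -3, -15, 0, 0, 0, 0.6, 5, -6, -15, 0, 0, 0, 0.6, 6, -10, -15, 0, 0, 0, 0.6, 6, -14, -15, 0, 0, 0, 0.6, 6, -18, -15, 0, 0, 0, 0.6]}}

```text
clock: 15.47
tcp_pos: [0.4329, -0.1576, 0.1553]
orientation: [0.001, 0.005, 1.0, -0.0]
wrist_force: [1.2, 0.2, 0.3]
finger_gap: 0.0512
```

Emit:
{"fn": "send_rows", "kwargs": {"series": [0, -4, 0, 0, 0, 0, 0.6, 0, -8, 0, 0, 0, 0, 0.6, 0, -12, 0, 0, 0, 0, 0.6, 0, -14, 0, 0, 0, 0, 0.6, 0, -14, 0, 0, 0, 0, 0.6, 0, -14, 0, 0, 0, 0, 0.6, 0, -14, 0, 0, 0, 0, 0.6]}}

```text
clock: 16.05
tcp_pos: [0.4318, -0.2955, 0.1543]
orientation: [-0.0, 0.005, 1.0, 0.001]
wrist_force: [-0.6, 0.0, -0.4]
finger_gap: 0.0511
```

```bash
python3 - <<'E'
from h import *
s=get_state();print(s["clock"],s["tcp_pos"],s["wrist_force"].round(2),s["finger_gap"])
im=read_camera("top");a=cv2.resize(im[160:290,250:340],None,fx=4.5,fy=4.5,interpolation=cv2.INTER_CUBIC)
b=read_camera("scene");P=blob(mask(im,"green"),(250,200,80,100));print(len(P),*axis(np.array([ray("top",p,.025) for p in P])))
b=cv2.resize(b[165:265,215:310],None,fx=4.2,fy=4.2,interpolation=cv2.INTER_CUBIC)
o=np.zeros((590,810,3),np.uint8);o[:a.shape[0],:a.shape[1]]=a;o[:b.shape[0],405:405+b.shape[1]]=b
cv2.imwrite("pics/z.png",o[:,:800])
E
```

```text
16.05 [ 0.43175121 -0.29551437  0.15433561] [-0.62  0.01 -0.39] 0.05108970839595875
285 [0.494  0.0242] [0.494  0.0242] [87.4 22.7] 0.006
```

View pics/z.png

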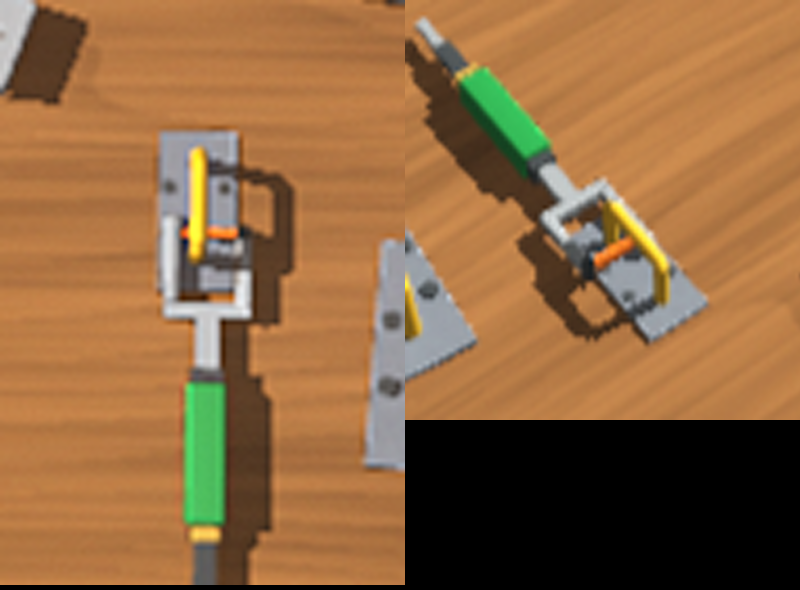

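The gate (top crop 208,233) is shut behind the front leg (198,255), and the leg is inside the hook. The scraper lies flat and the gripper is clear, so I hand in.

```bash
python3 -c "
from workcell import *
print(hand_in())"
```

```text
the job is handed in; nothing more can be done
None
```

The green-handled scraper is clipped to the middle-sized yellow eye, and I handed the job in at about 16 s on the robot's clock.

- **Press:** I pushed the hook over the front leg until the gate sprang shut behind it. The highest push I read was about 6 N.
- **Tug:** The wrist read 11.8 N as the hold began and 13.3 N when it ended 0.8 s later, and the gate held. It also read about 6 N more downward than before, so the total load on the eye was at most about 15 N. I read the force only at the end of each move, so brief peaks in between were not seen.
- **Last checks:** After letting go, both cameras showed the gate shut with the leg inside the hook, and the scraper on the bench in line with the eye. The gripper was clear of everything and read almost no force. No check failed or disagreed.
- **Other things:** My moves went nowhere near the file or the other tools, but I did not re-measure where they lie at the end.

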